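# Crank the vial changer, load a vial and bring it to the reader

## Task

Get the loose vial read: turn the hand crank of the vial changer until its one empty pocket stands in the open notch of the clear cover, lower the vial upright into that pocket and let go without dropping it, then take the crank again and turn it until this vial stands centred in front of the reader's lens on the far side. Turn the carousel only by its crank, and leave the beaker, the weighing boat and the tape roll where they are.

Things in the scene. Friction and masses are not known exactly. Their poses are not given: they have to be found in the camera images.
- changer: Vial changer, fixed: white gear housing 36 mm high (x -100..150, y -100..100 mm; crank lobe x -75..15, y 85..210), carousel of six black cups under a clear flat cover, grey reader box 140 mm high (x 108..146, y -32..32) whose black lens looks back at the carousel. Origin on the carousel's axis at bench height; x from the loading notch to the reader, y to the crank, z up.
- carousel: Aluminium disc 166 mm across (top 49 mm over the bench; 22 mm hub to 64 mm) with six cups 60 degrees apart at 60 mm radius. Five hold stored vials that stay in place (size of the loose one, tops at 108 mm), one is empty. Geared to the crank: turns the same way, a third as far; stays put when the crank is still. Turn it by the crank only. Origin on its axis at bench height.
- crank (a joint): Crank angle (rad), + is counter-clockwise from above, no end stops, either way will do. Three turns make one carousel turn. At 0 (or 18.85 n) the empty cup is at the loading point, at 9.42 + 18.85 n at the reader. Start: empty cup on the far side, 1 to 1.5 turns from the loading point. Takes 3 to 4 N at the handle and stays where it is left.
- handle_grip (a point): Grasp point of the crank: middle of a black upright round handle, 20 mm across, 132 to 174 mm over the bench (this point 155 mm). The handle revolves freely on its pin, so a gripper can follow the circle, 50 mm radius about crank_axis, without turning. The steel arm lies below it, 120 to 130 mm over the bench. Moves with the crank.
- crank_axis (a point): Point on the crank's vertical axis, 155 mm over the bench, in the changer's frame at x -30, y 165 mm; fixed to the changer. An aluminium post 34 to 40 mm thick stands below it; its nut ends 137 mm over the bench.
- empty_pocket (a point): Centre of the inner floor of the empty cup, 52 mm over the bench; moves with the carousel. The cup is 25 mm wide inside (vial 22 mm), flared to 32 mm at the mouth (top 6 mm); its rim is 75.5 mm over the bench, so it is 23.5 mm deep.
- load_point (a point): Where the floor centre of the empty cup must be for loading: 52 mm over the bench, changer's x -60 mm, below the open notch of the cover. The cover is 196 x 196 mm, 118 to 122 mm over the bench, on four corner pillars; the notch is 76 mm wide (y -38..38) and runs from the front edge (x -98) to x +6. Fingers that close along the changer's x fit down through it.
- read_point (a point): Where the floor centre of the loaded cup must be for reading: straight in front of the lens, 52 mm over the bench, changer's x +60 mm; fixed to the changer.
- vial: The loose vial: round glass, red screw cap (top 15 mm; some stored vials have the same), 22 mm across, 56 mm high, about 30 g, on the bench to the right of the changer. Origin at the centre of its underside, z up. Grasp the cap. A tall balance stands behind it, from world x 0.57 m on: pass in front of that. Seated, its underside is 52 mm and its top 108 mm over the bench, 10 mm below the cover.
- beaker: Small beaker, 45 mm across, 54 mm high; bystander. Origin at the centre of its underside.
- weigh_boat: White weighing boat, 54 x 68 x 13 mm; bystander. Origin at the centre of its underside.
- tape_roll: Roll of white tape lying flat, 68 mm across, 18 mm high; bystander. Origin at the centre of its underside.
Things that resemble listed ones, but are neither listed nor needed, are in the scene too. Leave any yellow look-alike of the vial alone.

How it is judged:
By the outcome, as a careful person would: the job done as asked, in the order asked, and still so for the second after the job is handed in, with the robot touching nothing.
It also fails if it takes over 72 s, if anything falls off the work surface, if the arm or the gripper's body presses on something with over 40 N, if the wrist force passes 120 N, or if a joint passes its speed limit or range.

## Robot

A 6-joint arm with a two-finger parallel gripper is mounted at the origin on a cart in front of the work surface, level with it; the furniture and walls round the work are solid. World frame = base frame: x ahead of the robot, y to its left, z up, the work surface at z = 0. Lengths are in m, angles in rad, forces in N, time in s.
With the tool pointing down it reaches from about 0.325 to 0.9 m from the base axis. Payload 6.1 kg.
Tool frame: the origin (TCP) lies between the finger pads; the fingertips stand 17 mm ahead of it and the grasp point (between the pads) lies 2 mm behind it; z points along the fingers, y is the line along which they close (so a half turn about z gives the same grasp; the last joint's range is limited). The gripper opens to 85 mm and grips with 20 to 120 N. Pads are 22 mm wide; open, the fingers measure 114 mm over their backs; the gripper's body (76 mm by 85 mm) begins 54 mm behind the grasp point. The pads swing forward as they close: fully open they stand 13 mm farther back than shut.
Start: joints at [1.129, 0.22, 1.526, -0, 1.395, -0.126], TCP at [0.194, 0.594, 0.248] pointing down, gripper open.
Joint ranges: [-2.98, 2.98], [-0.91, 2.08], [0.09, 2.57], [-1.24, 4.39], [0.2, 2.65], [-2.68, 2.68]. Speed limits (rad/s): [2.57, 2.57, 3.01, 3.14, 3.14, 3.14].

## Interface

Orientations are given as a rotation vector (axis times angle).
In Python, from plant import arm gives the robot as it stands. Calls block until the motion is done:
- arm.goto(position, orientation): joint-space move of the TCP to a pose.
- arm.servo_line(position, orientation=None, v=0.15): straight line of the TCP; orientation=None keeps the orientation; v is the mean speed in m/s.
- arm.move_joints(angles): joint-space move.
- arm.gripper_to(opening): opening from 0.0 (shut) to 1.0 (fully open); the grip force is fixed at half the most; returns when the fingers have stopped.
- arm.sleep(seconds).
- arm.inverse_kinematics(position, orientation): joint angles nearest the present ones, or None.
- arm.sense(): the state.
- arm.snapshot(name): name is "scene" or "top" or "wrist"; returns a dict with "frame" (400x640x3 uint8, blue, green, red), "depth" (400x640 float32, m along the optical axis (not along the pixel's ray), 0 where there is no reading), "vfov" (degrees; the focal length in pixels is half the picture's height over the tangent of half this angle, whatever the lens; pixels are square), "cx", "cy" (the principal point, pixels), "k1" (the pictures are not rectified: a ray, as slopes to the right and down, at radius r is drawn at 1 + k1 r^2 times it, then the intrinsics apply), "camera_from_world" (4x4, takes a point from world to camera coordinates); the wrist camera has in their place "hand_eye" (4x4, takes a point from camera to tool coordinates, whose origin is the TCP and whose axes are the flange's). Camera axes: x right, y up, looking along -z (the intrinsics and any distortion apply to the point x, -y, -z); pixel columns grow to the right and rows downward; lengths in m; the calibration is good to about 2 mm. A picture is of the moment at which its call begins: read the wrist's pose just before it.
A pose or a line that the arm cannot do raises arm.Unreachable and nothing moves.
- arm.close_job(): hands the job in; it is judged then, once.
The state is a dict: "time": time; "joint_pos": joint angles; "joint_velocities": joint speeds; "effort": joint torques, N m; "position": TCP position; "eef_rot": TCP orientation; "contact_force": force on the tool from outside, world axes, zero at the start; "torque": the same for the moment, N m; "width": opening from 0.0 (shut) to 1.0 (fully open); "gripper_force": force on a finger pad.
Only numpy, scipy, OpenCV 4.12 (cv2) and the standard library are available. Lean on these libraries where they do the work, as an engineer would, in place of code of your own. Each camera call takes 0.05 s, during which the arm holds its last target. There are 200 camera calls.

## Working session

There is one attempt and no reset: what is moved stays moved. The work goes in short steps, each a Python script; the robot and the scene stay as the last script left them, time stands still between calls to the robot, and variables do not carry over. Pictures are saved under pics/ and viewed, at most 10 in all, crops included, and the job is handed in when it is done.

```bash
ls; mkdir -p pics
cat > h.py <<'E'
import numpy as np, cv2
from plant import arm
from scipy.spatial.transform import Rotation as R
def snap(n):
    s=arm.sense(); d=arm.snapshot(n)
    d['f']=200/np.tan(np.radians(d['vfov'])/2)
    if n=='wrist':
        T=np.eye(4);T[:3,:3]=R.from_rotvec(s['eef_rot']).as_matrix();T[:3,3]=s['position']
        d['wfc']=T@d['hand_eye']
    else: d['wfc']=np.linalg.inv(d['camera_from_world'])
    return d
def rays(d,uv):
    uv=np.atleast_2d(np.asarray(uv,float))
    K=np.array([[d['f'],0,d['cx']],[0,d['f'],d['cy']],[0,0,1]])
    p=cv2.undistortPoints(uv[:,None],K,np.array([d['k1'],0,0,0.]))[:,0]
    return np.c_[p[:,0],-p[:,1],-np.ones(len(p))]
def plane(d,uv,z):
    r=rays(d,uv)@d['wfc'][:3,:3].T; o=d['wfc'][:3,3]
    return o+r*((z-o[2])/r[:,2])[:,None]
def deproj(d,uv):
    uv=np.atleast_2d(uv).astype(int); dep=d['depth'][uv[:,1],uv[:,0]]
    return (rays(d,uv)*dep[:,None])@d['wfc'][:3,:3].T+d['wfc'][:3,3]
def proj(d,P):
    P=np.atleast_2d(P); M=np.linalg.inv(d['wfc']); c=P@M[:3,:3].T+M[:3,3]
    a=c[:,0]/-c[:,2]; b=-c[:,1]/-c[:,2]; k=1+d['k1']*(a*a+b*b)
    return np.c_[d['cx']+d['f']*a*k,d['cy']+d['f']*b*k]
E
python3 - <<'E'
from h import *
for n in('scene','top'):
    d=snap(n); cv2.imwrite(f'pics/{n}0.png',d['frame']); print(n,d['wfc'].round(3).tolist(),d['f'],d['k1'])
    np.savez(f'{n}0.npz',**d)
E
```

```text
pics
scene [[0.719, 0.39, -0.575, -0.15], [-0.695, 0.376, -0.613, -0.676], [-0.023, 0.841, 0.541, 0.722], [0.0, 0.0, 0.0, 1.0]] 447.8566609104733 0.028172971188846523
top [[0.022, 0.996, -0.088, 0.397], [-1.0, 0.02, -0.019, 0.003], [-0.017, 0.089, 0.996, 1.209], [0.0, 0.0, 0.0, 1.0]] 398.3573095365838 -0.04138317723268811
```

View pics/top0.png

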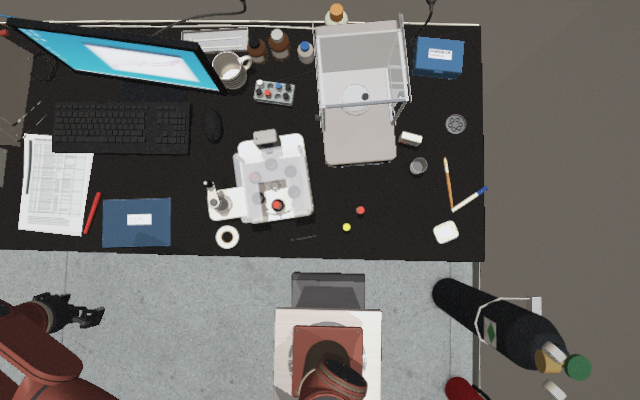

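View pics/scene0.png

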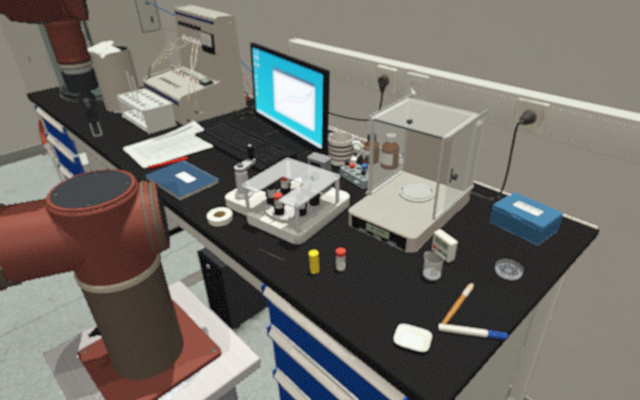

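The top view shows these look-alikes:
- red-capped loose vial at (361,210)
- yellow vial at (347,227)
- red-capped stored vial at (278,205)
- red items in the rack at (268,95)

I choose (361,210), which is loose, red-capped and to the right of the changer. It appears at (340,255) in the scene view. Next I zoom in on the changer and that vial.

Run:
```python
from h import *
d=dict(np.load('top0.npz')); s=dict(np.load('scene0.npz'))
c=d['frame'][120:250,195:375]; cv2.imwrite('pics/top_crop.png',cv2.resize(c,None,fx=4.4,fy=4.4,interpolation=cv2.INTER_CUBIC))
print(plane(d,[[361,210]],.056),plane(s,[[340,251]],.056), plane(d,[[273,180],[265,138]],.13))
```

```text
[[ 0.44628533 -0.08887467  0.056     ]] [[ 0.44582604 -0.09058257  0.056     ]] [[0.52004263 0.15834289 0.13      ]
 [0.63642577 0.18445374 0.13      ]]
```

View pics/top_crop.png

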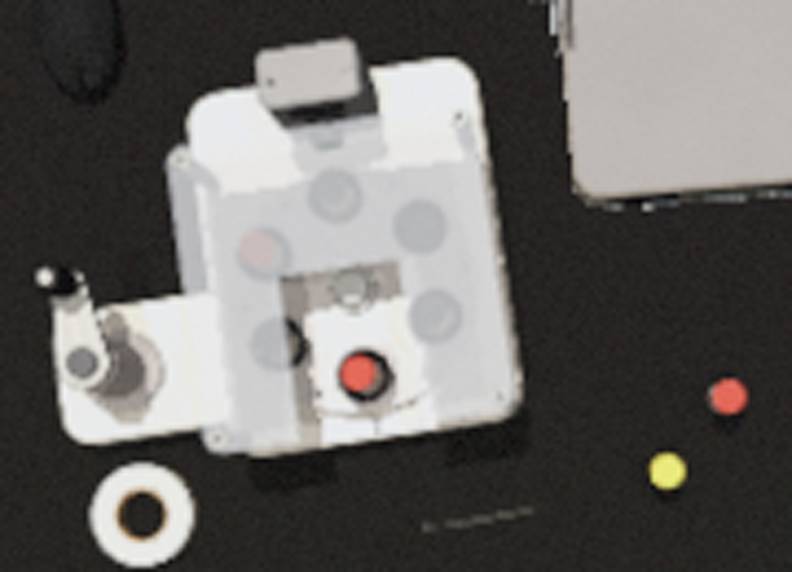

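The crop shows hub (353,288), nut (83,364), handle top (45,278), and cups at (335,192), (420,222), (435,315), (360,375, red cap), (280,343) and (262,250, pinkish red). The loose red vial is at (728,397) with the yellow look-alike at (667,470). Next I measure coarsely and look from above with the wrist camera.

Run:
```python
from h import *
d=dict(np.load('top0.npz'))
f=lambda x,y,z:plane(d,[[195+x/4.4,120+y/4.4]],z)[0,:2]
hub=f(353,288,.064); nut=f(83,364,.137); hd=f(43,278,.174)
v=nut-hub; yaw=np.arctan2(v[1],v[0])-np.arctan2(165,-30)
print(hub,nut,hd,np.linalg.norm(v),yaw,np.linalg.norm(hd-nut))
Rm=np.array([[np.cos(yaw),-np.sin(yaw)],[np.sin(yaw),np.cos(yaw)]])
for c in [(335,192),(420,222),(435,315),(360,375),(280,343),(262,250)]:
    p=Rm.T@(f(*c,.10)-hub); print(c,p.round(3),np.degrees(np.arctan2(p[1],p[0])).round(1))
s=arm.sense(); print(s['eef_rot'],s['time'])
h=snap('wrist'); print(h['hand_eye'].round(3).tolist(),h['f'])
# tool down, tool y along changer x
def down(yawy): # tool y axis at world angle yawy
    y=np.array([np.cos(yawy),np.sin(yawy),0]);z=np.array([0,0,-1.]);x=np.cross(y,z)
    return R.from_matrix(np.c_[x,y,z]).as_rotvec()
for a in (yaw,yaw+np.pi,yaw+np.pi/2,yaw-np.pi/2):
    for P in ([*hub,.40],[*hub,.17]):
        q=arm.inverse_kinematics(P,down(a)); print(round(a,2),None if q is None else np.round(q,2))
```

```text
[0.51180161 0.16081537] [0.45400337 0.31663328] [0.50308391 0.3324358 ] 0.16619223606757424 0.17534813815195216 0.05156178941678039
(335, 192) [ 0.059 -0.002] -1.6
(420, 222) [ 0.031 -0.053] -59.6
(435, 315) [-0.03  -0.053] -119.0
(360, 375) [-0.06  -0.001] -179.3
(280, 343) [-0.032  0.047] 124.4
(262, 250) [0.029 0.05 ] 60.0
[-4.93858038e-01 -3.10204717e+00  2.75311578e-03] 0.1
[[-0.0, 0.959, 0.285, 0.075], [1.0, 0.0, -0.001, -0.0], [-0.001, 0.285, -0.959, -0.126], [0.0, 0.0, 0.0, 1.0]] 284.38993698869524
0.18 [ 0.16 -0.05  1.53 -0.    1.66 -0.02]
0.18 [ 0.16  0.08  1.84 -0.    1.23 -0.02]
3.32 None
3.32 None
1.75 [ 0.16 -0.05  1.53  0.    1.66 -1.59]
1.75 [ 0.16  0.08  1.84 -0.    1.23 -1.59]
-1.4 [ 0.16 -0.05  1.53 -0.    1.66  1.55]
-1.4 [ 0.16  0.08  1.84 -0.    1.23  1.55]
```

```bash
cat >> h.py <<'E'
def down(a):
    y=np.array([np.cos(a),np.sin(a),0]);z=np.array([0,0,-1.]);x=np.cross(y,z)
    return R.from_matrix(np.c_[x,y,z]).as_rotvec()
E
python3 - <<'E'
from h import *
arm.goto([.49,.29,.27],down(.175))
d=snap('wrist'); np.savez('w1.npz',**d); cv2.imwrite('pics/w1.png',d['frame'])
f=lambda x,y,z:proj(d,[x,y,z]).round(0).tolist()
print(f(.512,.161,.064),f(.454,.3166,.137),f(.503,.332,.174),arm.sense()['time'])
E
```

```text
[[319.0, 276.0]] [[287.0, 162.0]] [[347.0, 162.0]] 1.7667
```

View pics/w1.png

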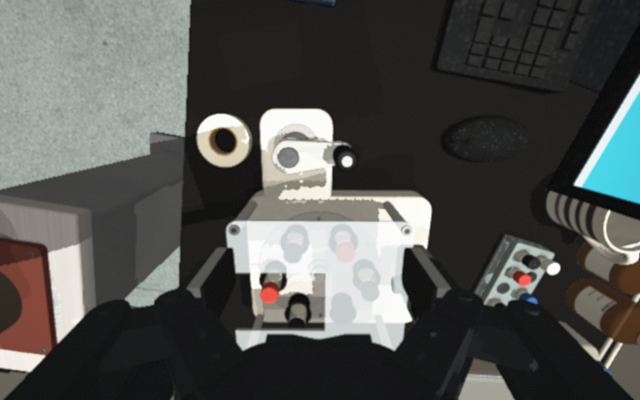

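In the wrist view, the nut is at (287,156), the handle top at (346,157), the front red vial at (270,293), and the other cups at about (295,243), (343,245), (366,278), (342,307) and (298,315). I'll crop it to find the empty cup, and use depth to help.

Run:
```python
from h import *
w=dict(np.load('w1.npz')); t=dict(np.load('top0.npz')); s=dict(np.load('scene0.npz'))
def tri(obs):
    A=np.zeros((3,3));b=np.zeros(3)
    for d,uv in obs:
        r=(rays(d,[uv])@d['wfc'][:3,:3].T)[0]; r/=np.linalg.norm(r); M=np.eye(3)-np.outer(r,r); A+=M;b+=M@d['wfc'][:3,3]
    return np.linalg.solve(A,b)
print('wrist nut',plane(w,[[287,156]],.137),'handle',plane(w,[[346,159]],.174))
g=lambda x,y:(195+x/4.4,120+y/4.4)
print(plane(w,[[269,295]],.108)[0], plane(t,[g(360,373)],.108)[0])
hub=np.array([.512,.161]);yaw=.175
for a in range(0,360,60):
    p=hub+.06*np.array([np.cos(yaw+np.radians(a)),np.sin(yaw+np.radians(a))])
    o=[]
    for d in(w,t,s):
        u=proj(d,[*p,.108])[0]; o.append((u.round(0).tolist(), d['frame'][int(u[1])-1:int(u[1])+2,int(u[0])-1:int(u[0])+2].mean((0,1)).round().tolist()))
    print(a,o)
a=cv2.resize(w['frame'][215:345,220:420],(780,507),interpolation=cv2.INTER_CUBIC)
b=cv2.resize(s['frame'][150:245,220:360],(780,530),interpolation=cv2.INTER_CUBIC)
c=cv2.resize(np.vstack([a,b]),None,fx=.57,fy=.57);cv2.imwrite('pics/w1c.png',c); print(c.shape)
```

```text
wrist nut [[0.45319155 0.32237805 0.137     ]] handle [[0.50214094 0.33399051 0.174     ]]
[0.45352501 0.15251991 0.108     ] [0.45362199 0.14861114 0.108     ]
0 [([370.0, 297.0], [207.0, 208.0, 201.0]), ([270.0, 163.0], [187.0, 184.0, 183.0]), ([305.0, 176.0], [195.0, 198.0, 196.0])]
60 [([346.0, 257.0], [213.0, 215.0, 229.0]), ([253.0, 176.0], [189.0, 188.0, 203.0]), ([284.0, 175.0], [179.0, 184.0, 197.0])]
120 [([293.0, 257.0], [213.0, 210.0, 204.0]), ([256.0, 197.0], [187.0, 185.0, 183.0]), ([269.0, 184.0], [128.0, 130.0, 130.0])]
180 [([268.0, 296.0], [72.0, 87.0, 235.0]), ([276.0, 205.0], [89.0, 105.0, 227.0]), ([277.0, 194.0], [79.0, 98.0, 230.0])]
240 [([295.0, 333.0], [193.0, 194.0, 188.0]), ([293.0, 191.0], [187.0, 185.0, 183.0]), ([299.0, 195.0], [196.0, 199.0, 198.0])]
300 [([344.0, 333.0], [202.0, 203.0, 197.0]), ([290.0, 170.0], [187.0, 184.0, 183.0]), ([313.0, 186.0], [203.0, 207.0, 205.0])]
(591, 445, 3)
```

View pics/w1c.png

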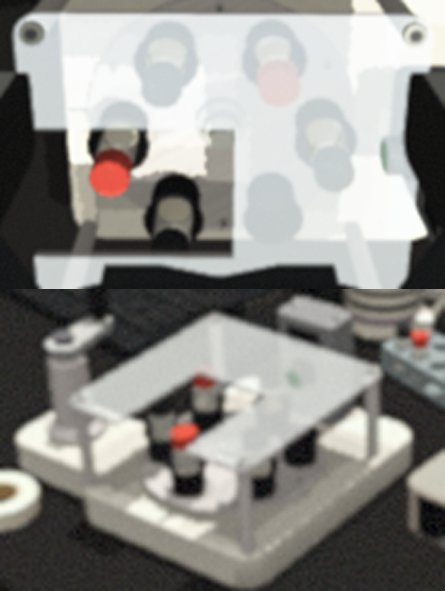

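The crop shows the cup at (272,208) as a plain black disc with no vial. It's the one at about -60° in the changer frame, so it is the empty cup. The other five show a vial body and cap. So the crank needs about one clockwise turn. I'll refine the changer pose using the four cover screws.

Run:
```python
from h import *
t=dict(np.load('top0.npz')); w=dict(np.load('w1.npz'))
g=np.array([(180,155),(460,117),(500,397),(218,437)])/4.4+[195,120]
P=plane(t,g,.122)[:,:2]; print(P.round(4).tolist(),P.mean(0))
v=(P[1]+P[0]-P[2]-P[3]); print('yaw',np.arctan2(v[1],v[0]))
v=(P[0]+P[3]-P[1]-P[2]); print('yaw',np.arctan2(v[1],v[0])-np.pi/2, [np.linalg.norm(P[i]-P[i-1]).round(4) for i in range(4)])
print('wrist screws',plane(w,[[234.5,230],[405.5,230]],.122).round(4).tolist())
yaw=.175;c=P.mean(0)
print('crank axis', c+np.array([[np.cos(yaw),-np.sin(yaw)],[np.sin(yaw),np.cos(yaw)]])@[-.03,.165])
# descend for close look at crank
arm.goto([.478,.30,.25],down(.175)); 
d=snap('wrist'); np.savez('w2.npz',**d); cv2.imwrite('pics/w2.png',cv2.resize(d['frame'][60:260,160:460],(780,520),interpolation=cv2.INTER_CUBIC))
```

```text
[[0.5882, 0.2653], [0.6156, 0.0888], [0.4398, 0.0592], [0.4112, 0.2342]] [0.51370619 0.16185274]
yaw 0.17049596342067708
yaw 0.15813194327698343 [np.float64(0.1798), np.float64(0.1786), np.float64(0.1782), np.float64(0.1773)]
wrist screws [[0.4093, 0.2343, 0.122], [0.5844, 0.2656, 0.122]]
crank axis [0.45543655 0.31910938]
```

View pics/w2.png

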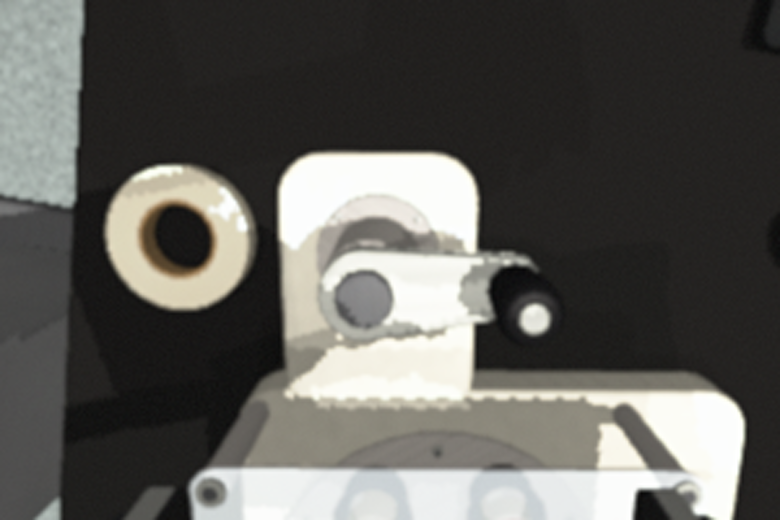

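The nut is at crop (363,298), the handle's pin top at (535,318), the screws at (209,491) and (688,491), and the tape roll clear to the left.

Run:
```python
from h import *
d=dict(np.load('w2.npz'))
g=lambda x,y:[[160+x/2.6,60+y/2.6]]
n=plane(d,g(363,298),.137)[0];h=plane(d,g(535,318),.175)[0];a=plane(d,g(209,491),.122)[0];b=plane(d,g(688,491),.122)[0]
print(n,h,np.linalg.norm((h-n)[:2]),np.degrees(np.arctan2(*(h-n)[1::-1])),a,b,np.arctan2(*(b-a)[1::-1]))
```

```text
[0.45430852 0.32141882 0.137     ] [0.50337907 0.33256977 0.175     ] 0.05032159541163195 12.802651105896826 [0.40836434 0.23467739 0.122     ] [0.58579185 0.2669606  0.122     ] 0.17998262468187215
```

```bash
cat >> h.py <<'E'
AX=np.array([.4545,.3200]); YAW=.172; O=np.array([.5125,.1620]); ZC=.156
def W(x,y): 
    c,s=np.cos(YAW),np.sin(YAW); return O+[c*x-s*y,s*x+c*y]
def hp(deg,r=.0503): return AX+r*np.array([np.cos(np.radians(deg)),np.sin(np.radians(deg))])
def turn(a0,a1,v=.09,n=15,fmax=45):
    m=0
    for a in np.linspace(a0,a1,int(np.ceil(abs(a1-a0)/n))+1)[1:]:
        arm.servo_line([*hp(a),ZC],v=v)
        f=arm.sense()['contact_force']; m=max(m,np.linalg.norm(f))
        if m>fmax: print('stop at',a,f); return a
    print('max F',m,'end',f); return a1
E
python3 - <<'E'
from h import *
arm.goto([*hp(12.8),.225],down(YAW)); arm.gripper_to(.55)
arm.servo_line([*hp(12.8),ZC],v=.1)
print(arm.sense()['contact_force'])
arm.gripper_to(0); s=arm.sense(); print(s['contact_force'],s['width'],s['gripper_force'],s['time'])
print(turn(12.8,-17.2)); print(arm.sense()['contact_force'],arm.sense()['time'])
E
```

```text
[ 0.32505858  0.83037891 -0.51707606]
[2.91543683 0.71560243 3.70465611] 0.21634985084016123 58.81771624088287 4.05
max F 8.377641478007545 end [ 3.66012086 -3.6427869   6.59685498]
-17.2
[ 3.66012086 -3.6427869   6.59685498] 4.65
```

Run:
```python
from h import *
print(turn(-17.2,-350.1))
arm.gripper_to(.5); s=arm.sense();print(s['contact_force'],s['time'])
arm.servo_line([*hp(-350.1),.24],v=.2)
# look at the notch, camera on robot side
p=W(-.03,-.02+.0); arm.goto([*W(-.04,.06),.29],down(YAW))
d=snap('wrist'); np.savez('w3.npz',**d); print(arm.sense()['time'])
for q in [(*W(-.06,0),.0755),(*W(0,0),.064),(*W(-.098,.038),.122)]: print(proj(d,q).round(1))
u=proj(d,[*W(-.06,0),.0755])[0].astype(int);print(u)
x0,y0=u[0]-75,u[1]-50
np.save('off.npy',[x0,y0])
cv2.imwrite('pics/w3.png',cv2.resize(d['frame'][max(y0-40,0):y0+110,x0:x0+200],(800,600),interpolation=cv2.INTER_CUBIC)); print(x0,max(y0-40,0))
```

```text
max F 11.834623315057513 end [ 3.14408316 -1.93405131  7.06790133]
-350.1
[-0.45625309  0.26358054 -0.38823606] 11.7167
12.925
[[304.8 223.4]]
[[350.8 220.2]]
[[267.2 206.4]]
[304 223]
229 133
```

View pics/w3.png

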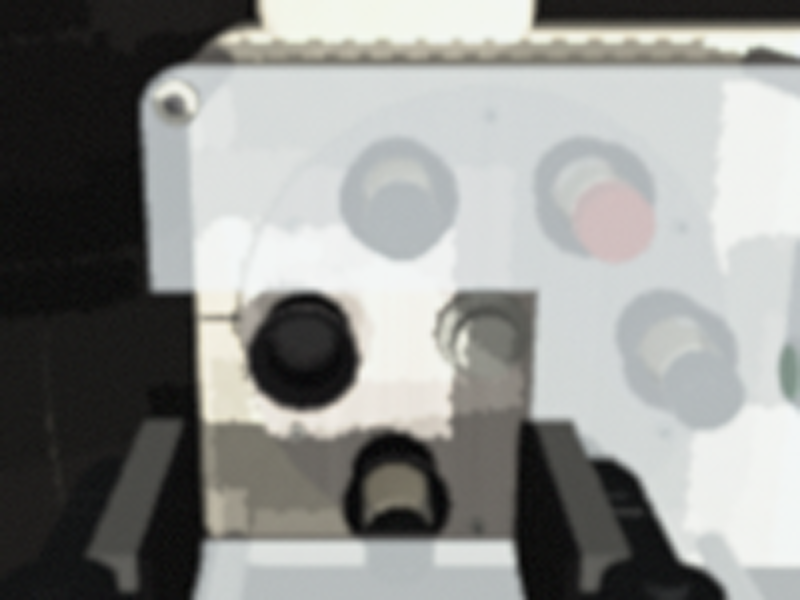

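The empty cup (no vial) now stands in the notch, with its rim centre at crop (303,355). The hub is at (487,337), the housing's index mark at (218,318) and a screw at (175,103).

Run:
```python
from h import *
d=dict(np.load('w3.npz'));c,s=np.cos(YAW),np.sin(YAW);Rm=np.array([[c,-s],[s,c]])
for n,x,y,z in [('rim',303,355,.0755),('hub',490,336,.064),('mark l',200,318,.036),('mark r',240,318,.036),('screw',175,103,.122),('notch corner',537,292,.122),('notch far y',537,537,.122),('frontcorner',148,292,.122),('fl',195,540,.122)]:
    p=plane(d,[[229+x/4,133+y/4]],z)[0,:2]; print(n,((p-O)@Rm*1000).round(1))
g=cv2.cvtColor(d['frame'],cv2.COLOR_BGR2GRAY)
m=((g<75)*255).astype(np.uint8)[205:240,285:325]
m=cv2.resize(m,None,fx=4,fy=4)
ct=max(cv2.findContours(m,0,2)[0],key=cv2.contourArea); (x,y),r=cv2.minEnclosingCircle(ct); print(285+x/4,205+y/4,r/4, cv2.boundingRect(ct))
```

```text
rim [-60.1   2.2]
hub [0.7 4.5]
mark l [-98.3   0.9]
mark r [-84.2   0.9]
screw [-89.6  89.7]
notch corner [ 6.  38.4]
notch far y [  9.3 -36. ]
frontcorner [-99.3  38.5]
fl [-89.7 -37.1]
304.875 220.70543479919434 15.188343048095703 (22, 6, 112, 116)
```

Run:
```python
from h import *
t=dict(np.load('top0.npz'))
print('yellow',plane(t,[[195+667/4.4,120+470/4.4]],.056)[0])
arm.goto([.446-.0,-.090,.20],down(.93))
d=snap('wrist'); np.savez('w4.npz',**d); print(arm.sense()['time'])
hsv=cv2.cvtColor(d['frame'],cv2.COLOR_BGR2HSV)
m=(((hsv[...,0]<8)|(hsv[...,0]>172))&(hsv[...,1]>130)&(hsv[...,2]>90)).astype(np.uint8)*255
for c in cv2.findContours(m,0,2)[0]:
    if cv2.contourArea(c)>60:
        (x,y),r=cv2.minEnclosingCircle(c); print(x,y,r,cv2.contourArea(c),plane(d,[[x,y]],.056)[0])
print(proj(d,[.446,-.09,.056]))
cv2.imwrite('pics/w4.png',d['frame'])
```

```text
yellow [ 0.39695121 -0.04805438  0.056     ]
14.25
320.5980529785156 190.9509735107422 11.77773380279541 391.5 [ 0.44547563 -0.08630018  0.056     ]
[[317.90000838 193.53282452]]
```

View pics/w4.png

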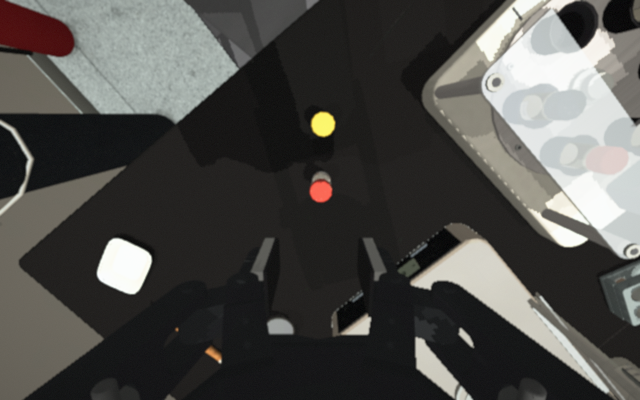

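The red-capped vial is at (320,191) and the yellow look-alike is at (323,124), clear of the fingers' line. Grasping now.

Run:
```python
from h import *
p=[.4457,-.0875]
arm.gripper_to(.6)
arm.servo_line([*p,.046],v=.12); print(arm.sense()['contact_force'])
arm.gripper_to(0); s=arm.sense(); print(s['contact_force'],s['width'],s['gripper_force'])
arm.servo_line([*p,.20],v=.15)
arm.goto([*W(-.0600,-.09),.23],down(YAW))
arm.goto([*W(-.0600,.001),.185],down(YAW))
s=arm.sense(); print(s['width'],s['gripper_force'],s['position'],s['time'])
d=snap('wrist'); np.savez('w5.npz',**d)
cv2.imwrite('pics/w5.png',cv2.resize(d['frame'][130:400,160:480],(711,600),interpolation=cv2.INTER_CUBIC))
```

```text
[0.23293657 0.09241879 0.94067685]
[0.12412773 0.76531759 4.62704854] 0.2314456752015604 58.632762106717564
0.22534948263329818 58.46656952693593 [0.45280397 0.15250314 0.18432483] 19.0083
```

View pics/w5.png

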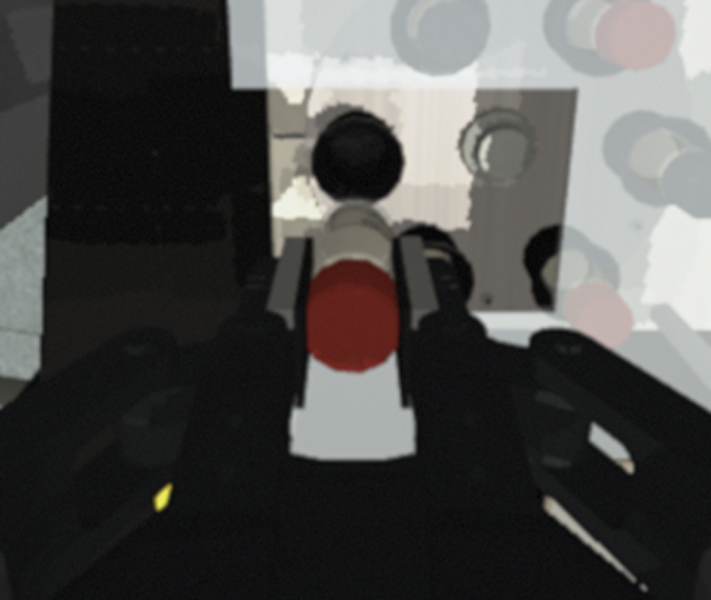

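The vial is held upright: cap-top centre at about crop (352,326), bottom at about (356,233). The empty cup mouth below it is at (357,160).

Run:
```python
from h import *
d=dict(np.load('w5.npz'));c,s=np.cos(YAW),np.sin(YAW);Rm=np.array([[c,-s],[s,c]])
P=lambda x,y,z:((plane(d,[[160+x/2.2222,130+y/2.2222]],z)[0,:2]-O)@Rm*1000).round(1)
print('rim',P(357,160,.0755),'cap',P(352,326,.194),'bottom',P(356,233,.138),'mark',P(290,134,.036),'notch',P(577,88,.122),'hub',P(503,150,.064))
for z,r in((.0755,.016),(.138,.011),(.194,.011)):
    x,y=W(-.06,.001); print(z,[((proj(d,[x+r*a,y+r*b,z])[0]-[160,130])*2.2222).round(0).tolist() for a,b in((1,0),(-1,0),(0,1),(0,-1),(0,0))])
```

```text
rim [-60.2   1.8] cap [-62.    2.1] bottom [-60.9  -1.5] mark [-90.1   1.7] notch [ 5.8 39.1] hub [-0.8  2.6]
0.0755 [[398.0, 169.0], [317.0, 155.0], [365.0, 123.0], [351.0, 200.0], [358.0, 162.0]]
0.138 [[396.0, 231.0], [322.0, 219.0], [366.0, 191.0], [353.0, 259.0], [359.0, 225.0]]
0.194 [[413.0, 338.0], [310.0, 322.0], [371.0, 284.0], [352.0, 375.0], [361.0, 330.0]]
```

Run:
```python
from h import *
p=W(-.0592,.001)
arm.servo_line([*p,.126],v=.1); f0=arm.sense()['contact_force']; print(f0)
for z in list(np.arange(.122,.0990,-.002))+[.0985,.098,.0975,.097]:
    arm.servo_line([*p,z],v=.04); s=arm.sense(); df=s['contact_force']-f0
    print(round(z,4),s['position'][2].round(4),df.round(1))
    if df[2]>4 or np.linalg.norm(df)>10: break
print(s['time'])
```

```text
[ 0.23776266  0.44898558 -0.14998162]
0.122 0.1222 [-0.1 -0.6 -0.9]
0.12 0.12 [-1.  -0.5 -0.7]
0.118 0.1178 [-0.6 -0.2 -0.9]
0.116 0.1158 [-0.2 -0.1  0.3]
0.114 0.1138 [-0.9 -0.1  0.1]
0.112 0.1118 [-0.8 -0.2 -0.8]
0.11 0.1098 [-0.6 -1.5 -0.5]
0.108 0.1078 [-0.7  0.5  0.3]
0.106 0.1058 [-0.3 -0.2 -0.6]
0.104 0.1038 [-0.6 -0.9 -0.9]
0.102 0.1018 [-0.1 -0.7 -0.5]
0.1 0.0998 [ 0.4 -0.4 -0.5]
0.0985 0.0987 [-0.4  0.8  0.7]
0.098 0.0987 [-2.5 -1.   5.3]
23.3
```

Run:
```python
from h import *
p=W(-.0592,.001)
arm.gripper_to(.45)
arm.servo_line([*p,.20],v=.15)
arm.goto([*hp(9.9),.23],down(YAW)); arm.gripper_to(.55)
d=snap('wrist'); np.savez('w6.npz',**d)
cv2.imwrite('pics/w6.png',d['frame']); s=arm.sense();print(s['width'],s['time'])
arm.servo_line([*hp(9.9),ZC],v=.12); arm.gripper_to(0); s=arm.sense(); print(s['width'],s['contact_force'])
```

```text
0.5518493863059815 25.525
0.21468624476352371 [2.42101895 0.8820666  5.29406891]
```

View pics/w6.png

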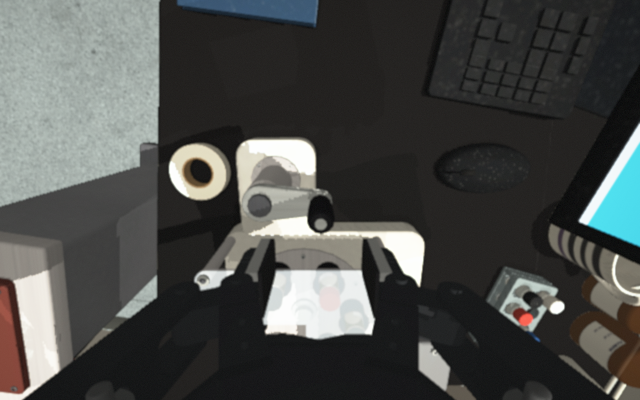

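The view shows the tape roll undisturbed and the handle at (320,215) where expected, and the handle has since been gripped again. That used all 10 views, so I'll check the rest numerically. Turning 1.5 turns now.

Run:
```python
from h import *
t=dict(np.load('top0.npz'));c,s_=np.cos(YAW),np.sin(YAW);Rm=np.array([[c,-s_],[s_,c]])
print(turn(9.9,-530.1)); arm.gripper_to(.55); s=arm.sense(); print(s['contact_force'],s['time'])
arm.servo_line([*hp(-530.1),.24],v=.2)
arm.goto([*W(.03,.10),.29],down(YAW))
def red(d,n):
    hsv=cv2.cvtColor(d['frame'],cv2.COLOR_BGR2HSV)
    m=(((hsv[...,0]<10)|(hsv[...,0]>168))&(hsv[...,1]>10)&(hsv[...,2]>120)).astype(np.uint8)*255
    m=cv2.morphologyEx(m,cv2.MORPH_OPEN,np.ones((3,3)))
    for ct in cv2.findContours(m,0,2)[0]:
        if cv2.contourArea(ct)>12:
            (x,y),r=cv2.minEnclosingCircle(ct); q=((plane(d,[[x,y]],.108)[0,:2]-O)@Rm*1000).round(1)
            if np.linalg.norm(q)<90: print(n,round(x,1),round(y,1),round(r,1),cv2.contourArea(ct),q,np.degrees(np.arctan2(q[1],q[0])).round(1))
d=snap('wrist'); np.savez('w7.npz',**d); red(d,'wrist')
d=snap('top'); np.savez('top7.npz',**d); red(d,'top'); red(t,'top0')
d=snap('scene'); red(d,'scene')
d=dict(np.load('w7.npz'));h=cv2.cvtColor(d['frame'],cv2.COLOR_BGR2HSV)
print('handle px',proj(d,[*hp(-530.1),.175]),arm.sense()['time'])
```

```text
max F 11.659918113250463 end [5.06422162 4.36852937 5.2543643 ]
-530.1
[-0.05248796  0.31727256 -0.19672938] 37.8417
wrist 274.5 301.0 7.6 98.5 [-28.4 -51.9] -118.7
wrist 345.4 260.8 9.5 241.5 [59.3  4.6] 4.4
wrist 270.2 220.8 9.7 241.5 [-28.5  55.9] 117.0
top 256.0 196.0 3.6 28.5 [-27.4  51. ] 118.2
top 292.0 191.0 3.6 31.5 [-28.7 -50.3] -119.7
top 270.0 162.0 3.6 31.5 [61.4 -0.9] -0.8
top0 276.0 204.2 4.4 48.5 [-58.4  -1.1] -178.9
top0 253.0 176.0 3.6 32.5 [29.5 51.7] 60.3
scene 270.5 186.5 3.8 30.0 [-38.3  40.3] 133.5
scene 305.5 178.5 2.9 13.5 [ 49.9 -11.7] -13.2
handle px [[186.1442289  124.24083976]] 39.1667
```

Run:
```python
from h import *
d=dict(np.load('w7.npz')); g=cv2.cvtColor(d['frame'],cv2.COLOR_BGR2GRAY)
sub=g[104:144,166:206]; m=((sub<60)*255).astype(np.uint8)
inv=((sub>150)*255).astype(np.uint8)
for ct in cv2.findContours(inv,0,2)[0]:
    if 8<cv2.contourArea(ct)<120:
        (x,y),r=cv2.minEnclosingCircle(ct); q=plane(d,[[166+x,104+y]],.175)[0,:2]
        print(166+x,104+y,r,q,np.linalg.norm(q-AX),np.degrees(np.arctan2(*(q-AX)[::-1])))
print(arm.sense()['width'],arm.sense()['position'])
```

```text
196.22222137451172 136.5 9.86414623260498 [0.41353729 0.30290732] 0.04438584246722204 -157.35048850216492
185.2142848968506 121.78571510314941 5.273251533508301 [0.40412724 0.31317015] 0.05083367179395487 -172.278571079169
186.0 108.5 10.062405586242676 [0.40435964 0.3236565 ] 0.05027351302362983 175.82907661421086
0.5487837725909064 [0.52343996 0.26602644 0.28829898]
```

```bash
python3 -c "
from h import *
print(arm.close_job())"
```

```text
the job is handed in; nothing more can be done
None
```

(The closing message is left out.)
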